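# Put a battery pack on charge in the free gravity-feed ramp

### The arm

A 6-joint arm with a two-finger parallel gripper is mounted at the origin on the work surface. World frame = base frame: x ahead of the robot, y to its left, z up, the work surface at z = 0. Lengths are in mm, angles in rad, forces in N, time in s.
With the tool pointing down it reaches from about 300 to 775 mm from the base axis. Payload 14.6 kg.
Tool frame: the origin (TCP) lies between the finger pads; the fingertips stand 22 mm ahead of it and the grasp point (between the pads) lies 3 mm ahead of it (finger_overhang is the distance from the TCP to the fingertips, in mm); z points along the fingers, y is the direction in which the jaws open and shut (so a half turn about z gives the same grasp; the last joint's range is limited). The gripper opens to 94 mm and grips with 3 to 60 N. Pads are 16 mm wide; open, the fingers measure 119 mm over their backs; the gripper's body (75 mm by 177 mm) begins 78 mm behind the grasp point.
Start: joints at [-1.177, 0.3, 1.521, -0, 1.321, -0.067], TCP at [244.558, -492.627, 227.446] pointing down, gripper open.
Joint ranges: [-3.03, 3.03], [-0.79, 2.21], [0.23, 2.52], [-1.04, 4.18], [0, 3.07], [-2.55, 2.55]. Speed limits (rad/s): [2.22, 2.22, 2.57, 3.14, 3.14, 3.14].

### API

Orientations are given as [roll, pitch, yaw] about the fixed x, y, z axes, in that order (R = Rz(yaw) Ry(pitch) Rx(roll)).
In Python, from cell import * gives the robot as it stands.
- The arm moves only by the tool jog_arm, never from a script. Its argument "increments" is a list of rows, each a list of 7 numbers: the shift along the tool's x, y, z in cm, then the turn, a rotation vector about the tool's x, y, z in degrees, then the finger opening in cm, from 0 to 9.4. In form: [[x, y, z, wx, wy, wz, grip], ...]. A call has 1 to 20 rows; each row shifts and turns the commanded pose from where the row before left it, along the tool's axes as they then stand; what a row does not reach is not made up. A row lasts 1/8 s, in which the tool goes at most 62.5 mm and 10.7 degrees, less where a joint would pass 70% of its speed; a pose out of reach is approached as far as the arm can. A call is refused whole if a number of a shift passes 6.25 or a number of a turn 10.7, either way. A call with a gripper value outside its range is refused whole. The fingers move at their own pace and stop on an object; "squeeze" is the grip in N (left out, the last holds). Time passes only in rows, so rows that do not move let the fingers close. It gives the time, the measured TCP pose, the force and the opening at its end, in the units of the state.
- read_state(): the state, without advancing time (a new reading comes with each control period).
- camera(name): name is "scene" or "top" or "wrist"; returns a dict with "image" (384x512x3 uint8, red, green, blue), "K" (3x3 intrinsics, pixels), "rvec" (rotation vector, rad) and "tvec" (3), from world to camera coordinates, as OpenCV has them. Camera axes: x right, y down, z forward; pixel columns grow to the right and rows downward; lengths in mm; the calibration is good to about 2 mm. A picture is of the moment at which its call begins. There is no depth.
- sign_off(): hands the job in, once; it reports no verdict.
Trained networks look in a picture, given as the dict that the camera call returned (one of the last four; its "shot" number tells which), for a name from the list of things; names that differ only in an ending like _2 or _b are one class to them, and where a whole thing is asked for, a point or a joint stands for the part that bears it (a point fixed in the world has none). Each returns a list of dicts, best first, with "conf" (0 to 1); they miss things now and then, are a little off and sometimes report something else, mostly with a low value. They report only what shows in the picture. A call takes as long as a camera call. They do not tell look-alikes from the thing itself.
- recognise(picture, name): "centre" ([x, y, z] in mm, in the coordinates of the camera as it stood for that picture, good to about 4 mm: the middle of the surface that is visible of it).
- regions_of(picture, name): "mask" (384x512 bool, what is visible of it).
The state is a dict: "clock": time; "joints": joint angles; "qd": joint speeds; "effort": joint torques, N m; "eef_pos": TCP position; "eef_rot": TCP orientation; "wrist_force": force on the tool from outside, world axes, zero at the start; "moment": the same for the moment, N m; "finger_gap": finger opening in mm.
Only numpy, scipy, OpenCV 4.12 (cv2) and the standard library are available. Lean on these libraries where they do the work, as an engineer would, in place of code of your own. Each camera call takes 0.05 s, during which the arm holds its last target.

### The job

Put the loose battery pack from the wooden holder on charge in the free sloped ramp. Lift it out of the holder, set it down gently on the bare console top and let go, so that you can take it again by its two ends; then lower it into the open upper part of the free lane, brass-contact (orange) end pointing downhill, until it is right down on the lane floor before you let go, so that it slides under the clear hood fully home against the stop. Leave the pack already charging and all the other things where they are.

Things in the scene. Friction and masses are not known exactly. Their poses are not given: they have to be found in the camera images.
- pack_center (a point): Centre of the loose battery pack: a blue block 60 x 40 x 34 mm (x, y, z), 110 to 220 g, with an orange band round its contact end. Origin at its centre, half-way up; x points along its length to the contact end, z up. At the start it stands in the holder, its underside 6 mm above the console.
- pack_contacts (a point): Middle of the pack's brass-contact end face (orange end), 30 mm from the pack's centre along the pack's x, half-way up.
- holder: Fixed dark wooden holder of the loose pack; origin on the console under its centre, x along its length, as the pack's. Base 89 x 36 x 6 mm; end walls 12 mm thick, 50 wide, 52 high, 65 mm apart inside: they hide the pack's ends, its long sides are open. The console between holder and ramps is bare: nothing stands within 65 mm of x = 0.43, y = -0.05 m (world).
- lane_free: The free, empty lane. U-shaped lane sloping 22 deg on a fixed ramp. Origin: middle of the floor's low end, at the stop's face, 22 mm above the console; x up the slope along the floor, y across, z square to the floor. Floor 170 mm long; white side walls 40 mm high, 48 mm apart inside, 4 mm thick; 6 mm stop with brass contacts; upper end open. 
- lane_free_open (a point): Point on the floor in the middle of the free lane's open upper part, 128 mm up the slope from the stop, same axes as the lane. A clear hood (underside 40 mm, top 43 mm above the floor) covers only the lowest 52 mm of the lane; above that the lane is open from the top. Floor and walls are slick: a pack let go here slides down to the stop by itself.
- lane_busy: The busy lane, shape and axes exactly as the free one (same hood too); a pack already rests against its stop. Leave it.
- pack2_center (a point): Centre of the pack already on charge in the busy lane (60 x 40 x 34 mm, same look); leave it.
- speaker: Bystander: black round speaker puck, 86 mm across, 36 mm high; origin under its centre.
- bell: Bystander: brass-tone bell ornament, 52 mm across, 61 mm high; origin under its centre.
- bowl: Bystander: blue glass bowl, 116 mm across, 48 mm high; origin under its centre.
- lotion: Bystander: white lotion pump dispenser with a green band, 61 mm across, 151 mm high; origin under its centre.
- remote: Bystander: black remote control 150 x 42 x 17 mm, lying flat; origin under its centre, x along its length.
- mug: Bystander: white mug, 78 mm across, 88 mm high; origin under its centre.
There are look-alikes about, which are no part of the job. What is shaped like the holder but green or purple is not meant. What is shaped like the part that bears pack_center but pink is not meant.

How it is judged (in metres and radians):
On the way, in this order (a step that is already met when the one before it is completed fails the run):
1. the pack stands on the console top, clear of the holder, let go and at rest (height (world z) of pack_center between 0.014 and 0.02 m and horizontal distance between pack_center and holder above 0.055 m and angle between pack_center's own z axis and vertical below 0.08 rad and contact force between the fingers and pack below 0.05 N and linear speed of pack below 0.02 m/s), for 0.2 s.
2. the pack, still held, is down in the open upper part of the free lane (its centre within 15 mm of its resting height over the lane floor and within 6 mm of the lane's middle) (x of pack_center in the frame of lane_free between 0.075 and 0.175 m and y of pack_center in the frame of lane_free between -0.006 and 0.006 m and z of pack_center in the frame of lane_free below 0.032 m and contact force between the fingers and pack above 0.5 N), for 0.1 s.
At the end, for the whole second after the job is handed in: The pack lies flat in the free lane, let go and at rest, its contact end downhill and within 6 mm of the stop, all other things where they were (x of pack_contacts in the frame of lane_free between -0.004 and 0.006 m and y of pack_center in the frame of lane_free between -0.007 and 0.007 m and z of pack_center in the frame of lane_free between 0.013 and 0.022 m and x of pack_center in the frame of lane_free above 0.024 m and angle between the x axis of pack_center and the x axis of lane_free, either way round below 0.2 rad and linear speed of pack below 0.01 m/s and contact force between the fingers and pack below 0.05 N); the robot touches nothing.
It fails at once if a bystander is shifted by more than 20 mm (distance of any of speaker, bell, bowl, lotion, remote, mug from where it was at the start of the episode above 0.02 m).
It fails at once if the bell, lotion dispenser or mug is tipped over (angle between any of bell, lotion, mug's own z axis and vertical above 0.5 rad).
It fails at once if the pack already charging is moved by more than 6 mm (distance of pack2_center from where it was at the start of the episode above 0.006 m).
It fails at once if the pack is dropped or banged on the console (over 0.6 m/s close to it) (height (world z) of pack_center below 0.038 m and linear speed of pack above 0.6 m/s).
It also fails if it takes over 62 s, if anything falls off the work surface, if the arm or the gripper's body presses on something with over 40 N, if the wrist force passes 120 N, or if a joint passes its speed limit or range.

## Working session

There is one attempt and no reset: what is moved stays moved. The work goes in short steps, Python scripts to look and compute and a tool call to move; the robot and the scene stay as the last step left them, time stands still between calls to the robot, and variables do not carry over. Pictures are saved under pics/ and viewed, and the job is handed in when it is done.

Besides the shell and the picture viewer there is one more tool, called after "Emit:" as name([rows], argument=value, ...), one row to a line, values as JSON. jog_arm: Moves the arm, as the interface text tells. Its arguments: {"type":"object","properties":{"increments":{"type":"array"},"squeeze":{"type":"number"}},"required":["increments"]}

```bash
ls; mkdir -p pics; python3 - <<'E'
from cell import *
import cv2
print(read_state())
for n in ["scene","top","wrist"]:
    c=camera(n); cv2.imwrite(f"pics/{n}0.png",c["image"][:,:,::-1]); print(n,c["K"],c["rvec"],c["tvec"],c["shot"])
E
```

```text
pics
{'clock': 0.0, 'joints': array([-1.17662216e+00,  3.00482475e-01,  1.52157577e+00, -3.83000543e-05,
        1.32069149e+00, -6.66009622e-02]), 'qd': array([ 8.75617021e-04, -2.29481757e-04, -3.25091696e-04, -1.74645419e-03,
        1.47299909e-05,  6.35160889e-04]), 'effort': array([-1.58971841e-03, -5.31820536e+01, -3.52741778e+01,  7.07572815e-02,
        2.44566542e-02, -1.04012508e-04]), 'eef_pos': array([ 244.45192379, -492.42854   ,  226.88232139]), 'eef_rot': array([-3.14043567e+00, -3.99905345e-05,  4.60784604e-01]), 'wrist_force': array([ 0.799969  , -0.63801022, -0.0832082 ]), 'moment': array([-0.03337126,  0.12371857,  0.0106571 ]), 'finger_gap': 93.72106833670236}
scene [[404.4236959    0.         257.0531913 ]
 [  0.         404.4236959  183.55215852]
 [  0.           0.           1.        ]] [ 1.51699704  1.9778065  -0.84631713] [  94.00954884 -281.57767274 1561.53691792] 1
top [[418.88394432   0.         255.20028256]
 [  0.         418.88394432 190.10489435]
 [  0.           0.           1.        ]] [ 2.15987849 -2.10228474  0.17789801] [  20.78076617  536.30648894 1311.35634637] 2
wrist [[280.43703143   0.         254.47572059]
 [  0.         280.43703143 188.00343541]
 [  0.           0.           1.        ]] [-2.49786675  1.5476073   0.18230632] [-549.84923534  -25.09827829  389.74415007] 3
```

View pics/scene0.png

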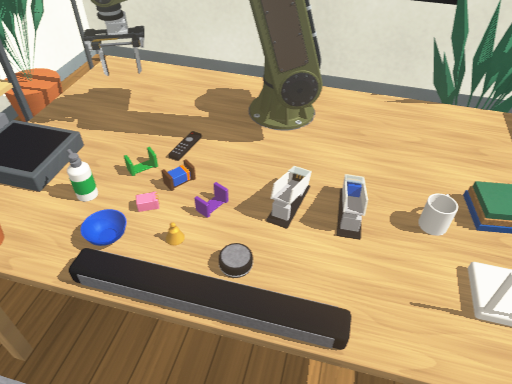

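View pics/top0.png

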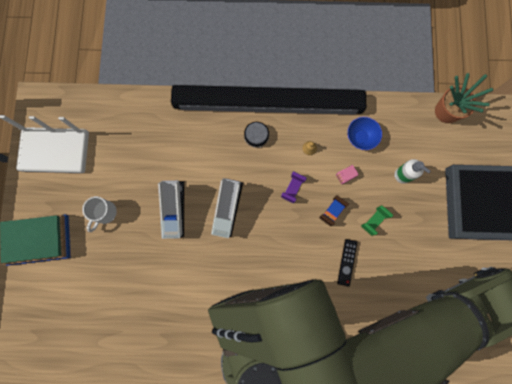

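View pics/wrist0.png

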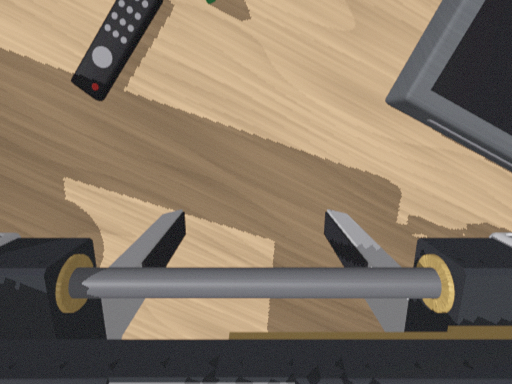

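```bash
cat > h.py <<'E'
from cell import *
import cv2, numpy as np
from scipy.spatial.transform import Rotation as R
def w2c(c,p):
    return cv2.projectPoints(np.atleast_2d(np.float64(p)),np.float64(c["rvec"]),np.float64(c["tvec"]),c["K"],None)[0][:,0]
def c2w(c,x):
    M=cv2.Rodrigues(np.float64(c["rvec"]))[0]; return M.T@(np.float64(x)-np.float64(c["tvec"]).ravel())
def ray(c,uv,z):
    M=cv2.Rodrigues(np.float64(c["rvec"]))[0]; o=-M.T@np.float64(c["tvec"]).ravel()
    d=M.T@np.linalg.inv(c["K"])@np.array([uv[0],uv[1],1.]); return o+d*(z-o[2])/d[2]
def save(c,n,box=None,s=1):
    im=c["image"][:,:,::-1]
    if box: im=im[box[1]:box[3],box[0]:box[2]]
    cv2.imwrite("pics/"+n,cv2.resize(np.ascontiguousarray(im),None,fx=s,fy=s,interpolation=cv2.INTER_CUBIC))
E
python3 - <<'E'
from h import *
for cam,b1,b2 in [("scene",(110,130,250,230),(260,150,380,245)),("top",(270,130,410,250),(150,170,260,250))]:
    c=camera(cam)
    save(c,f"c1_{cam}.png",b1,5); save(c,f"c2_{cam}.png",b2,6)
    for n in ["pack_center","holder","lane_free","lane_busy","speaker","bell","bowl","lotion","remote","mug"]:
        for r in recognise(c,n)[:4]:
            print(cam,n,round(r["conf"],2),np.round(c2w(c,r["centre"])),np.round(w2c(c,c2w(c,r["centre"]))[0]))
E
```

```text
scene pack_center 0.88 [ 487. -210.   36.] [181. 174.]
scene pack_center 0.81 [ 611. -264.   37.] [146. 199.]
scene holder 0.78 [ 504. -228.   40.] [173. 176.]
scene holder 0.73 [ 456. -361.   20.] [141. 163.]
scene holder 0.59 [550. -85.  24.] [213. 199.]
scene lane_free 0.8 [476. 119.  73.] [289. 183.]
scene lane_busy 0.8 [491. 309.  76.] [356. 199.]
scene speaker 0.87 [746.  42.  37.] [236. 259.]
scene bell 0.72 [ 704. -137.   25.] [176. 235.]
scene bowl 0.77 [ 723. -328.   28.] [106. 225.]
scene bowl 0.58 [ 503. -225.   40.] [174. 176.]
scene lotion 0.97 [ 629. -444.   84.] [ 81. 179.]
scene remote 0.77 [ 324. -264.   17.] [185. 145.]
top pack_center 0.82 [ 478. -223.   34.] [334. 210.]
top pack_center 0.73 [ 600. -266.   34.] [347. 174.]
top holder 0.66 [556. -91.   8.] [293. 187.]
top holder 0.62 [ 463. -215.   49.] [333. 214.]
top holder 0.56 [ 455. -365.   12.] [377. 219.]
top holder 0.48 [ 685. -141.   19.] [309. 149.]
top lane_free 0.58 [475. 128.  72.] [225. 207.]
top lane_busy 0.71 [ 304. -265.   16.] [347. 265.]
top lane_busy 0.7 [475. 302.  72.] [170. 205.]
top lane_busy 0.38 [453. 545.  37.] [ 97. 212.]
top speaker 0.78 [728.  37.  35.] [256. 134.]
top bell 0.63 [ 686. -140.   18.] [309. 149.]
top bowl 0.6 [ 752. -326.   19.] [364. 131.]
top lotion 0.85 [ 598. -448.  106.] [411. 171.]
top remote 0.94 [ 309. -264.   15.] [346. 264.]
top mug 0.72 [453. 544.  43.] [ 96. 211.]
top mug 0.37 [477. 127.  72.] [226. 206.]
```

View pics/c1_scene.png

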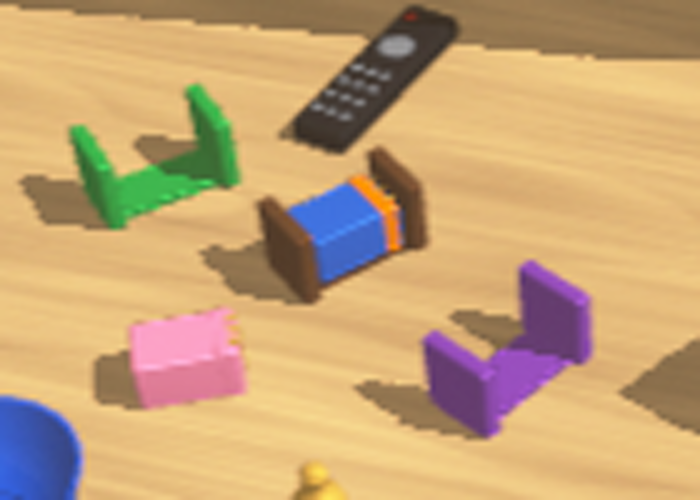

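View pics/c2_scene.png

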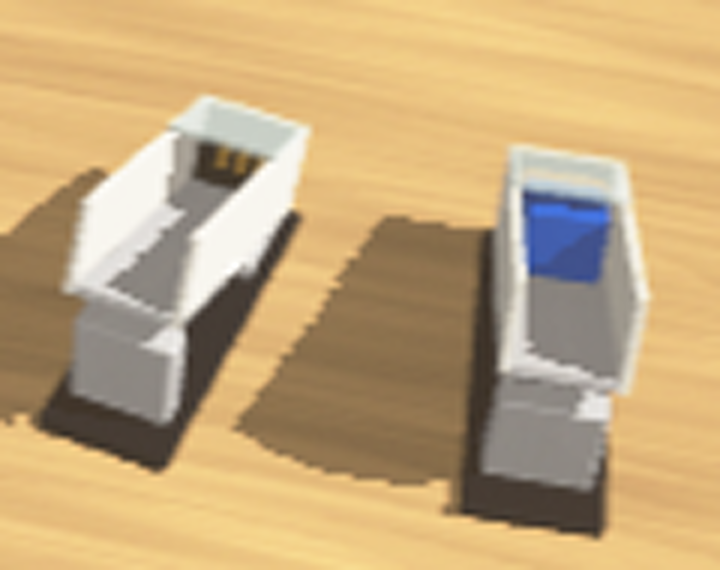

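View pics/c1_top.png

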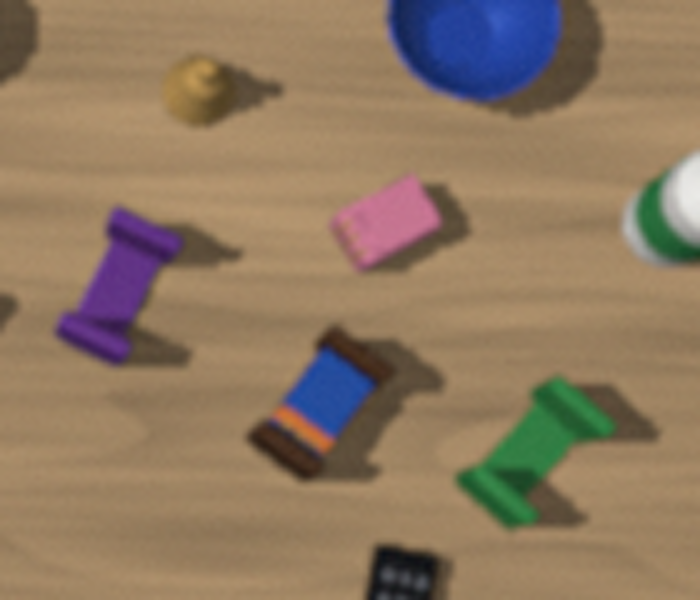

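View pics/c2_top.png

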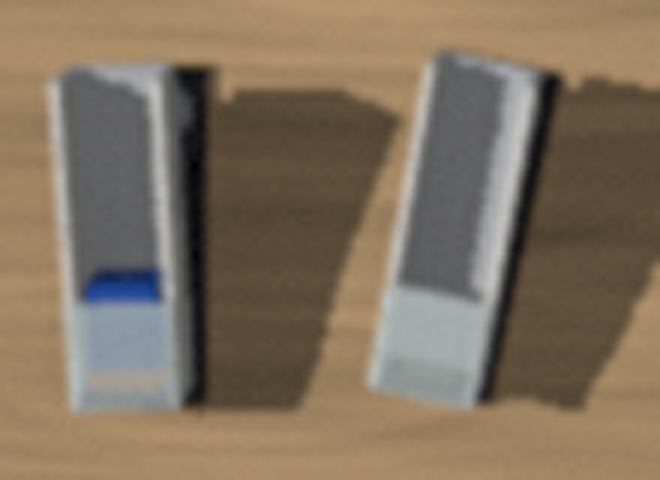

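```bash
cat >> h.py <<'E'
def tool():
    s=read_state(); return R.from_euler("xyz",s["eef_rot"]),np.array(s["eef_pos"])
def boxc(cx,cy,z0,z1,yaw,lx,ly):
    c,s=np.cos(yaw),np.sin(yaw)
    return np.array([[cx+c*a-s*b,cy+s*a+c*b,z] for z in(z0,z1) for a,b in[(lx/2,ly/2),(-lx/2,ly/2),(-lx/2,-ly/2),(lx/2,-ly/2)]])
def lanep(L,P):
    x,y,yaw=L; t=np.radians(22)
    ex=np.array([np.cos(yaw)*np.cos(t),np.sin(yaw)*np.cos(t),np.sin(t)]);ey=np.array([-np.sin(yaw),np.cos(yaw),0]);ez=np.cross(ex,ey)
    return np.array([x,y,22])+np.atleast_2d(P)@np.array([ex,ey,ez])
def draw(c,pts,edges,im,s,off,col):
    p=(w2c(c,pts)-off+.5)*s-.5
    for a,b in edges: cv2.line(im,tuple(int(v) for v in np.round(p[a]*8)),tuple(int(v) for v in np.round(p[b]*8)),col,1,cv2.LINE_AA,3)
BE=[(0,1),(1,2),(2,3),(3,0),(4,5),(5,6),(6,7),(7,4),(0,4),(1,5),(2,6),(3,7)]
E
python3 - <<'E'
from h import *
from scipy.optimize import least_squares
Rt,t=tool(); c=camera("wrist")
M=cv2.Rodrigues(np.float64(c["rvec"]))[0]; o=-M.T@np.float64(c["tvec"]).ravel()
print("cam in tool",Rt.inv().apply(o-t),"cam axes in tool (rows x,y,z)\n",Rt.inv().apply(M))
# blue pack & lane fit from top
c=camera("top")
px=lambda a,off,s:(np.array(a,float)+.5)/s-.5+off
obs=px([[437,52],[555,70],[475,405],[368,388]],[150,170],6)
P=np.array([[170,28,40],[170,-28,40],[-6,-28,43],[-6,28,43]])
f=lambda L:(w2c(c,lanep(L,P))-obs).ravel()
r=least_squares(f,[400,130,-.2],x_scale=[10,10,.1]);print("lane",r.x,np.round(r.fun,1))
# pack top face corners, z=40
q=px([[325,345],[379,383],[329,452],[275,408]],[270,130],5)
w=np.array([ray(c,u,40) for u in q]);print(w.round(0)); print("pack c",w.mean(0))
d=(w[3]+w[2]-w[0]-w[1])/2;print("len",np.hypot(*d[:2]),"heading",np.degrees(np.arctan2(d[1],d[0])))
q=px([[337,326],[396,370],[308,478],[249,436]],[270,130],5);w=np.array([ray(c,u,52) for u in q]);print("holder",w.round(0),w.mean(0)); d=(w[3]+w[2]-w[0]-w[1])/2;print(np.hypot(*d[:2]),np.degrees(np.arctan2(d[1],d[0])))
E
```

```text
cam in tool [  65.86750989    0.2191424  -157.56806169] cam axes in tool (rows x,y,z)
 [[ 5.25884569e-04  9.99999843e-01 -1.91911905e-04]
 [-9.72946734e-01  4.67320518e-04 -2.31029075e-01]
 [-2.31028950e-01  3.08214688e-04  9.72946828e-01]]
lane [ 4.09482425e+02  1.36601733e+02 -2.05382243e-01] [ 0.5  0.5 -1.5  1.7  0.2 -0.5  0.8 -1.8]
[[ 516. -223.   40.]
 [ 492. -257.   40.]
 [ 446. -225.   40.]
 [ 474. -190.   40.]]
pack c [ 481.68145306 -223.87341226   40.        ]
len 54.515729599614474 heading 143.42875019445512
holder [[ 526. -228.   52.]
 [ 499. -266.   52.]
 [ 428. -209.   52.]
 [ 454. -172.   52.]] [ 476.59642588 -218.80824249   52.        ]
91.3361336070393 141.726776910549
```

Emit:
jog_arm([
  [2,-0.9,0.5,0,0,0,9.4],
  [4,-1.7,0.7,0,0,0,9.4],
  [4.5,-1.9,0.7,0,0,0,9.4],
  [4.5,-1.9,0.7,0,0,0,9.4],
  [4.5,-1.9,0.7,0,0,0,9.4],
  [4.5,-1.9,0.7,0,0,0,9.4],
  [4.5,-1.9,0.7,0,0,0,9.4],
  [3,-1.3,0.7,0,0,0,9.4],
  [1.5,-0.6,0.3,0,0,5,9.4],
  [0,0,0,0,0,10,9.4],
  [0,0,0,0,0,10,9.4],
  [0,0,0,0,0,10,9.4],
  [0,0,0,0,0,10,9.4],
  [0,0,0,0,0,10,9.4],
  [0,0,0,0,0,9,9.4],
  [0,0,0,0,0,0,9.4],
  [0,0,0,0,0,0,9.4],
], squeeze=15)

```text
clock: 3.48
eef_pos: [477.9, -220.0, 170.4]
eef_rot: [-3.142, 0.0, -0.652]
wrist_force: [0.6, 0.1, -0.6]
finger_gap: 94.0
```

```bash
python3 - <<'E'
from h import *
c=camera("wrist"); save(c,"w1.png",None,1.5)
print(tool()[1],np.degrees(read_state()["eef_rot"]),read_state()["joints"])
for n in ["pack_center","holder"]:
    for r in recognise(c,n)[:3]: print(n,r["conf"],c2w(c,r["centre"]))
E
```

```text
[ 477.89344497 -220.0837798   170.38339448] [-1.79998024e+02  5.31454931e-03 -3.74153434e+01] [-5.01218045e-01  3.01913168e-01  1.65695534e+00  5.19899727e-05
  1.18281062e+00  1.72257954e+00]
pack_center 0.87 [ 599.7824853  -268.65157347   33.28899676]
pack_center 0.83 [ 482.19003677 -226.72293424   43.23109214]
holder 0.88 [ 470.53259117 -222.7331004    51.14533172]
holder 0.86 [552.97043052 -89.66378839   4.07197573]
```

View pics/w1.png

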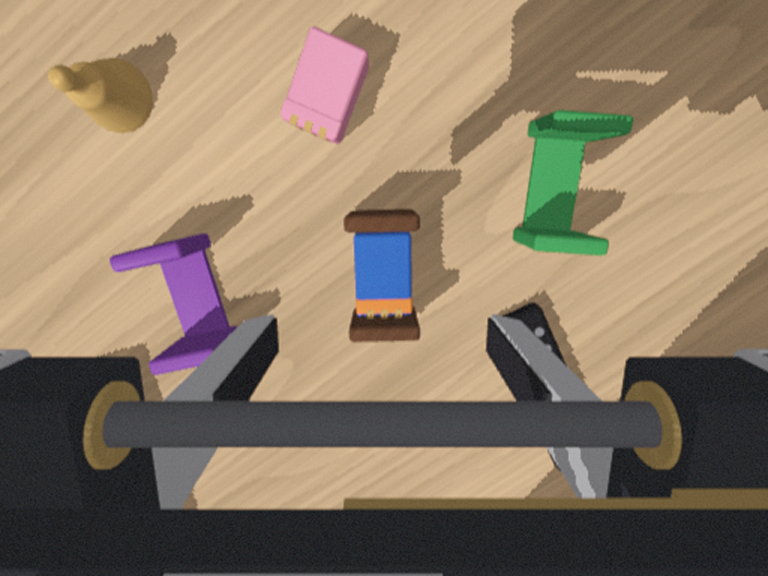

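```bash
python3 - <<'E'
from h import *
from scipy.optimize import least_squares
c=camera("wrist")
px=lambda a:(np.array(a,float)+.5)/1.5-.5
w=np.array([ray(c,u,40) for u in px([[355,234],[411,234],[413,300],[356,300]])]);print(w.round(1))
Rt,t=tool()
print("top-face pts in tool", Rt.inv().apply(w-t).round(1))
w=np.array([ray(c,u,52) for u in px([[345,213],[419,213],[419,340],[350,340]])])
print("holder outer corners", Rt.inv().apply(w-t).round(1))
save(c,"w2.png",(215,125,300,240),7)
E
```

```text
[[ 514.1 -225.8   40. ]
 [ 490.8 -256.2   40. ]
 [ 452.2 -229.4   40. ]
 [ 476.9 -197.2   40. ]]
top-face pts in tool [[ 32.  -17.8 130.4]
 [ 32.1  20.6 130.4]
 [-14.9  22.8 130.4]
 [-14.9 -17.7 130.4]]
holder outer corners [[ 47.1 -23.3 118.4]
 [ 47.1  24.7 118.4]
 [-40.4  26.6 118.4]
 [-40.5 -21.5 118.4]]
```

View pics/w2.png

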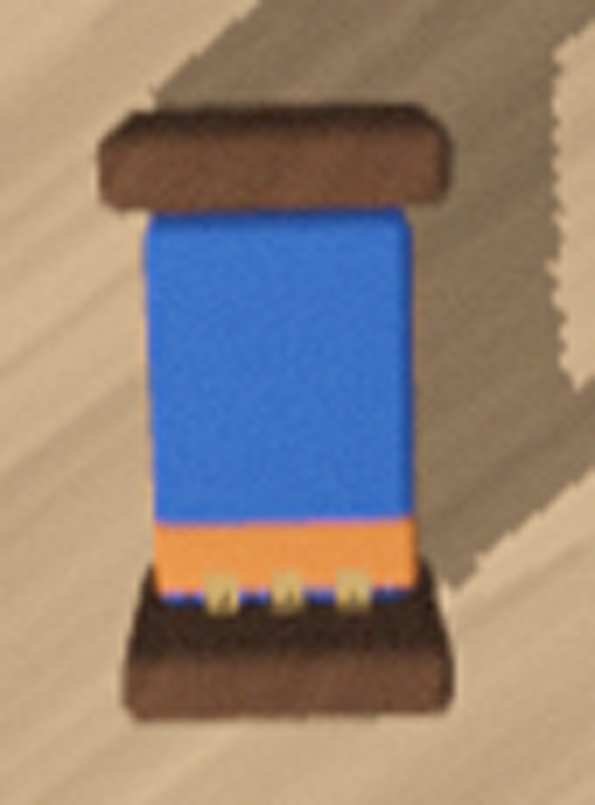

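Emit:
jog_arm([
  [0.3,0.2,1,0,0,-1,9.4],
  [0,0,3,0,0,0,9.4],
  [0,0,3,0,0,0,9.4],
  [0,0,3,0,0,0,9.4],
  [0,0,2,0,0,0,9.4],
  [0,0,1.3,0,0,0,9.4],
  [0,0,0.5,0,0,0,9.4],
  [0,0,0,0,0,0,9.4],
  [0,0,0,0,0,0,6],
  [0,0,0,0,0,0,4.8],
  [0,0,0,0,0,0,3.6],
  [0,0,0,0,0,0,3.5],
  [0,0,0,0,0,0,3.5],
  [0,0,0,0,0,0,3.5],
  [0,0,0,0,0,0,3.5],
])

```text
clock: 5.55
eef_pos: [479.1, -223.9, 32.5]
eef_rot: [-3.142, -0.0, -0.639]
wrist_force: [0.1, 0.3, 0.7]
finger_gap: 39.6
```

```bash
python3 - <<'E'
from h import *
c=camera("wrist"); save(c,"w3.png",None,1.5)
s=read_state();print(s["eef_pos"],s["wrist_force"],s["finger_gap"])
E
```

```text
[ 479.07712157 -223.90153557   32.46457709] [-0.25289549  0.55958097  0.75081391] 40.070917347939144
```

View pics/w3.png

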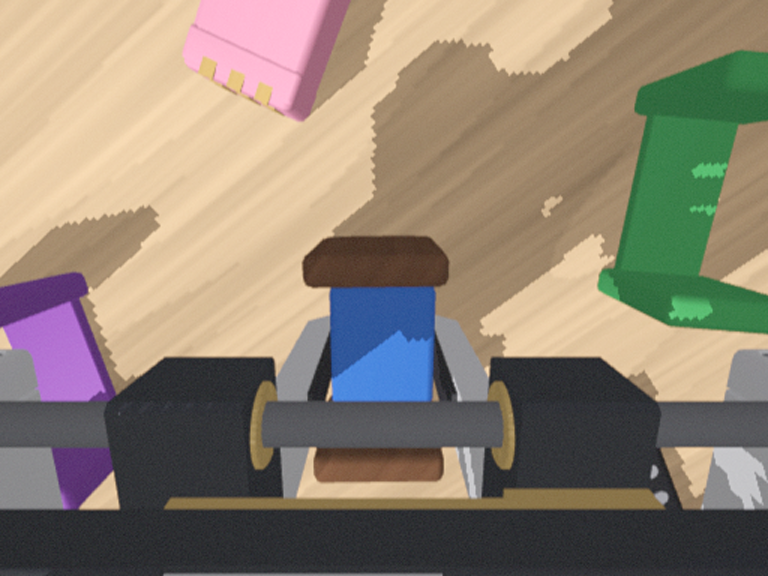

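Emit:
jog_arm([
  [0,0,-0.5,0,0,0,3.5],
  [0,0,-1,0,0,0,3.5],
  [0,0,-2,0,0,0,3.5],
  [0,0,-2,0,0,0,3.5],
  [0,0,-2,0,0,0,3.5],
  [0,0,-0.5,0,0,0,3.5],
  [-1,-0.8,0,0,0,0,3.5],
  [-2,-1.5,0,0,0,0,3.5],
  [-2.5,-2,0,0,0,0,3.5],
  [-2.5,-2,0,0,0,0,3.5],
  [-2.5,-2,0,0,0,0,3.5],
  [-2,-1.5,0,0,0,0,3.5],
  [-1.3,-0.9,0,0,0,0,3.5],
  [-0.5,-0.3,0,0,0,-2,3.5],
  [0,0,0,0,0,-6,3.5],
  [0,0,0,0,0,-8,3.5],
  [0,0,0,0,0,-6,3.5],
  [0,0,0,0,0,-2.8,3.5],
  [0,0,0,0,0,0,3.5],
])

```text
clock: 7.98
eef_pos: [429.8, -50.7, 112.3]
eef_rot: [3.142, 0.0, -0.206]
wrist_force: [0.2, -0.3, -2.0]
finger_gap: 39.8
```

```bash
python3 - <<'E'
from h import *
c=camera("wrist"); save(c,"w4.png",None,1.5)
s=read_state();print(s["eef_pos"],np.degrees(s["eef_rot"]),s["wrist_force"],s["finger_gap"])
c=camera("scene"); save(c,"s4.png",(110,80,390,260),2.8)
E
```

```text
[429.80191135 -50.60603666 112.28394147] [ 1.79997709e+02  1.42388187e-02 -1.18408860e+01] [ 0.31942896  0.81738975 -1.5425798 ] 39.849551637285664
```

View pics/w4.png

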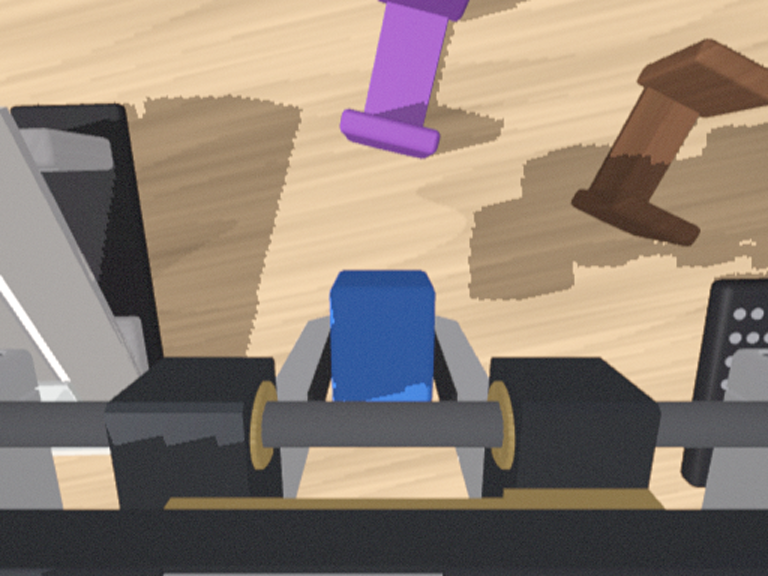

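View pics/s4.png

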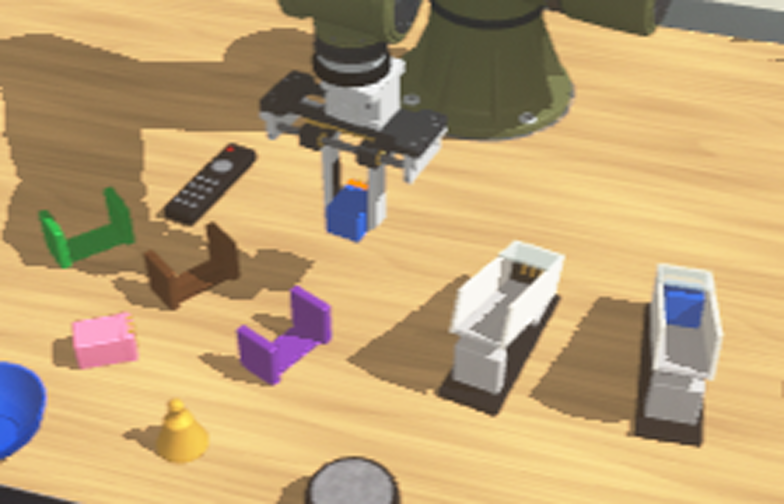

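Emit:
jog_arm([
  [0,0,1,0,0,0,3.5],
  [0,0,2,0,0,0,3.5],
  [0,0,2,0,0,0,3.5],
  [0,0,1.7,0,0,0,3.5],
  [0,0,1,0,0,0,3.5],
  [0,0,0.5,0,0,0,3.5],
  [0,0,0.2,0,0,0,3.5],
  [0,0,0.1,0,0,0,3.5],
  [0,0,0.05,0,0,0,3.5],
  [0,0,0,0,0,0,3.5],
])

```text
clock: 9.32
eef_pos: [429.9, -50.4, 27.1]
eef_rot: [-3.142, -0.0, -0.206]
wrist_force: [-0.6, 0.3, -1.8]
finger_gap: 39.8
```

Emit:
jog_arm([
  [0,0,0.05,0,0,0,3.5],
  [0,0,0,0,0,0,3.5],
  [0,0,0,0,0,0,3.5],
])

```text
clock: 9.7
eef_pos: [429.8, -50.3, 26.5]
eef_rot: [-3.142, -0.0, -0.206]
wrist_force: [-0.5, 0.0, -1.1]
finger_gap: 40.1
```

Emit:
jog_arm([
  [0,0,0.04,0,0,0,3.5],
  [0,0,0,0,0,0,3.5],
  [0,0,0,0,0,0,3.5],
])

```text
clock: 10.07
eef_pos: [429.9, -50.3, 26.4]
eef_rot: [-3.142, -0.0, -0.206]
wrist_force: [-3.3, 0.6, 7.5]
finger_gap: 40.0
```

Emit:
jog_arm([
  [0,0,-0.03,0,0,0,3.8],
  [0,0,0,0,0,0,4.2],
  [0,0,0,0,0,0,4.8],
  [0,0,0,0,0,0,6],
  [0,0,0,0,0,0,8],
  [0,0,0,0,0,0,9.4],
  [0,0,0,0,0,0,9.4],
  [0,0,-1,0,0,0,9.4],
  [0,0,-3,0,0,0,9.4],
  [0,0,-4,0,0,0,9.4],
  [0,0,-4,0,0,0,9.4],
  [0,0,-2,0,0,0,9.4],
  [0,0,0,0,0,0,9.4],
])

```text
clock: 11.7
eef_pos: [430.3, -50.4, 167.9]
eef_rot: [-3.142, -0.003, -0.206]
wrist_force: [0.1, -0.4, -0.3]
finger_gap: 93.9
```

```bash
python3 - <<'E'
from h import *
c=camera("wrist"); save(c,"w5.png",None,1.5)
s=read_state();print(s["eef_pos"],np.degrees(s["eef_rot"]),s["wrist_force"],s["finger_gap"])
for r in recognise(c,"pack_center")[:3]: print(r["conf"],c2w(c,r["centre"]))
E
```

```text
[429.80102659 -50.34016054 166.58737838] [ 1.79999863e+02 -5.73642807e-02 -1.17974755e+01] [-0.92678031  0.06642168 -0.03498329] 93.8411842745556
0.9 [431.76748547 -54.77438     35.44927072]
```

View pics/w5.png

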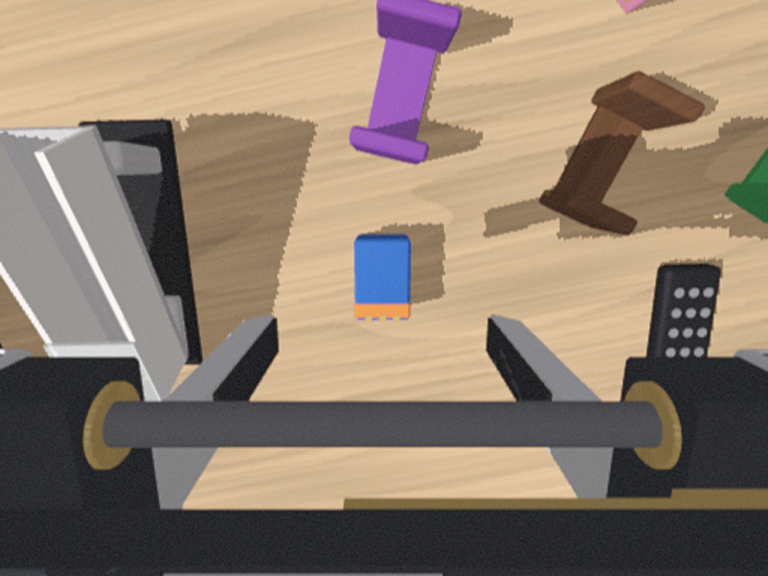

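```bash
python3 - <<'E'
from h import *
c=camera("wrist"); save(c,"w6.png",(215,140,300,230),7)
px=lambda a:(np.array(a,float)+.5)/1.5-.5
w=np.array([ray(c,u,34) for u in px([[355,236],[410,236],[410,319],[356,319]])])
Rt,t=tool(); print(t,Rt.inv().apply(w-t).round(1),w.mean(0))
E
```

```text
[429.36162761 -50.25271102 165.49641814] [[ 30.5 -17.9 131.5]
 [ 30.5  20.  131.5]
 [-29.5  20.9 131.5]
 [-29.6 -18.1 131.5]] [429.38668782 -51.49981234  34.        ]
```

Emit:
jog_arm([
  [0.5,-1.5,-2,0,0,0,9.4],
  [0.6,-3.3,-2.5,0,0,0,9.4],
  [0.6,-3.5,-2.5,0,0,0,9.4],
  [0.6,-3.5,-2.5,0,0,0,9.4],
  [0.6,-3.3,-2.5,0,0,0,9.4],
  [0.6,-2.5,-1.3,0,0,0,9.4],
  [0,0,0,0,0,-7,9.4],
  [0,0,0,0,0,-10,9.4],
  [0,0,0,0,0,-10.5,9.4],
  [0,0,0,0,0,-10.5,9.4],
  [0,0,0,0,0,-10.5,9.4],
  [0,0,0,0,0,-10.5,9.4],
  [0,0,0,0,0,-10.5,9.4],
  [0,0,0,0,0,-10.5,9.4],
  [0,0,0,0,0,-7,9.4],
  [0,0,0,0,0,-3,9.4],
  [0,0,0,0,0,0,9.4],
  [0,0,0,0,0,0,9.4],
])

```text
clock: 14.1
eef_pos: [500.0, 114.8, 298.7]
eef_rot: [-3.141, 0.0, 1.364]
wrist_force: [-0.7, -1.0, 0.2]
finger_gap: 94.0
```

```bash
python3 - <<'E'
from h import *
c=camera("wrist"); save(c,"w7.png",None,1.5)
s=read_state();print(s["eef_pos"],np.degrees(s["eef_rot"]),s["joints"])
E
```

```text
[500.03525511 114.76754013 298.91062093] [-1.79960262e+02  1.57524658e-02  7.81417586e+01] [ 1.54216738e-01  1.70570824e-01  1.51458779e+00 -1.21824825e-05
  1.45718001e+00  3.61183574e-01]
```

View pics/w6.png

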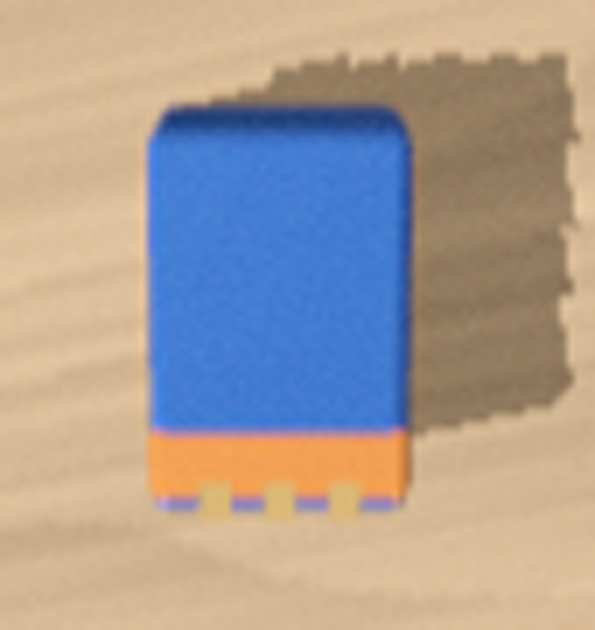

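View pics/w7.png

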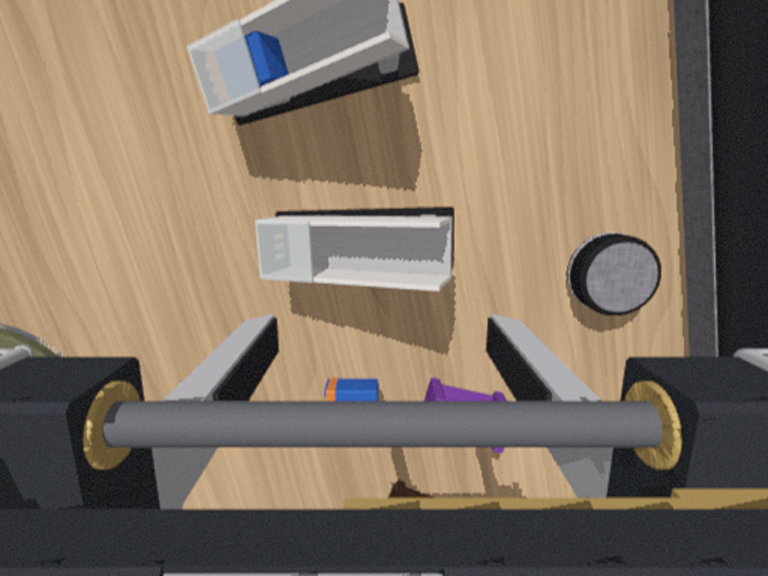

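```bash
python3 - <<'E'
from h import *
c=camera("wrist"); save(c,"w8.png",(165,130,310,205),5.5)
for n in ["lane_free"]:
    for r in recognise(c,n)[:3]: print(n,r["conf"],c2w(c,r["centre"]))
np.save("w8.npy",{k:np.asarray(v) for k,v in c.items()},allow_pickle=True)
E
```

```text
lane_free 0.69 [481.16446411 126.22753862  72.20482618]
```

View pics/w8.png

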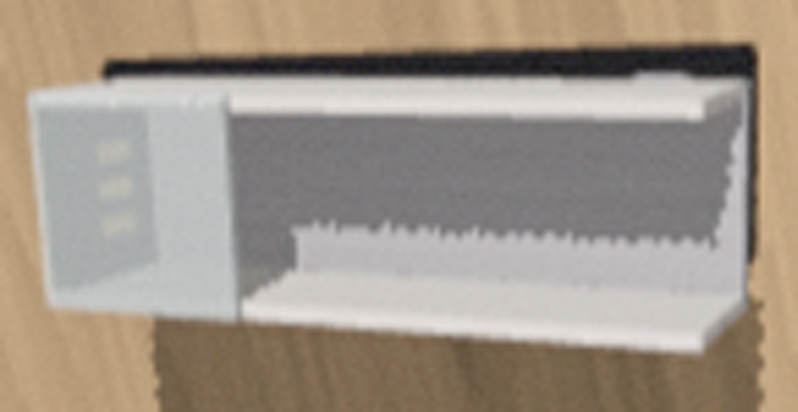

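```bash
cat > fit.py <<'E'
from h import *
import sys
from scipy.optimize import least_squares
c=np.load("w8.npy",allow_pickle=True).item()
px=lambda a:(np.array(a,float)+.5)/5.5-.5+np.array([165,130])
obs=px([[30,95],[48,305],[228,95],[240,320],[712,97],[700,118],[700,352]])
P=np.array([[-6,28,43],[-6,-28,43],[52,28,43],[52,-28,43],[170,28,40],[170,24,40],[170,-28,40]],float)
f=lambda L:(w2c(c,lanep(L,P))-obs).ravel()
r=least_squares(f,[409,136,-.2],x_scale=[10,10,.1]);print("lane",r.x,np.degrees(r.x[2]),(r.fun.reshape(-1,2)*5.5).round(0))
L=r.x
im=cv2.imread("pics/w8.png")
segs=[[(-6,28,43),(52,28,43)],[(52,28,43),(52,-28,43)],[(52,-28,43),(-6,-28,43)],[(-6,-28,43),(-6,28,43)]]
for s in(1,-1):
    segs+=[[(0,s*24,40),(170,s*24,40)],[(0,s*28,40),(170,s*28,40)],[(0,s*24,0),(170,s*24,0)],[(170,s*24,0),(170,s*24,40)],[(170,s*28,40),(170,s*24,40)],[(170,s*28,40),(170,s*28,0)]]
segs+=[[(170,-24,0),(170,24,0)]]
for a,b in segs: draw(c,lanep(L,np.array([a,b],float)),[(0,1)],im,5.5,np.array([165,130]),(0,0,255))
cv2.imwrite("pics/fit.png",im)
print("open",lanep(L,[128,0,0]))
E
python3 fit.py
```

```text
lane [ 4.05984781e+02  1.38864684e+02 -1.82207582e-01] -10.439725472503328 [[-1. -3.]
 [ 1.  1.]
 [-3. -0.]
 [-0.  0.]
 [-6.  2.]
 [ 5. -0.]
 [ 4. -1.]]
open [[522.69970184 117.35982785  69.94964396]]
```

View pics/fit.png

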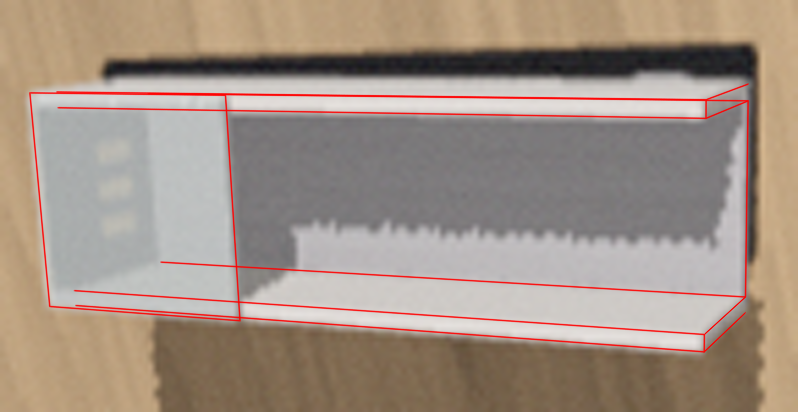

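Emit:
jog_arm([
  [-1.5,-0.5,0.5,0,0,0,9.4],
  [-3.5,-0.7,1.5,0,0,0,9.4],
  [-3.6,-0.7,2,0,0,0,9.4],
  [-3.6,-0.7,2,0,0,0,9.4],
  [-3.5,-0.6,2,0,0,0,9.4],
  [-1.9,-0.3,1.5,0,0,0,9.4],
  [0,0,0.4,0,0,0,9.4],
  [0,0,0,0,0,0,9.4],
  [0,0,0,0,0,0,9.4],
])

```text
clock: 15.38
eef_pos: [430.1, -49.9, 200.9]
eef_rot: [3.141, -0.0, 1.366]
wrist_force: [0.3, -0.7, 0.4]
finger_gap: 94.0
```

```bash
python3 - <<'E'
from h import *
c=camera("wrist"); save(c,"w9.png",(200,100,320,215),6)
s=read_state();print(s["eef_pos"],np.degrees(s["eef_rot"]),s["joints"])
np.save("w9.npy",{**{k:np.asarray(v) for k,v in c.items()},"t":tool()[1],"R":tool()[0].as_matrix()},allow_pickle=True)
# predicted outline of pack 
im=cv2.imread("pics/w9.png")
draw(c,boxc(429.5,-50.3,0,34,np.radians(-11.8),60,40),BE,im,6,np.array([200,100]),(0,0,255))
cv2.imwrite("pics/w9f.png",im)
E
```

```text
[430.10756806 -49.87836187 200.79142828] [ 1.79955921e+02 -6.31814996e-04  7.82527906e+01] [-2.00085131e-01  6.24383393e-02  1.86644528e+00  7.71644710e-06
  1.21193967e+00  4.93964726e-03]
```

View pics/w9f.png

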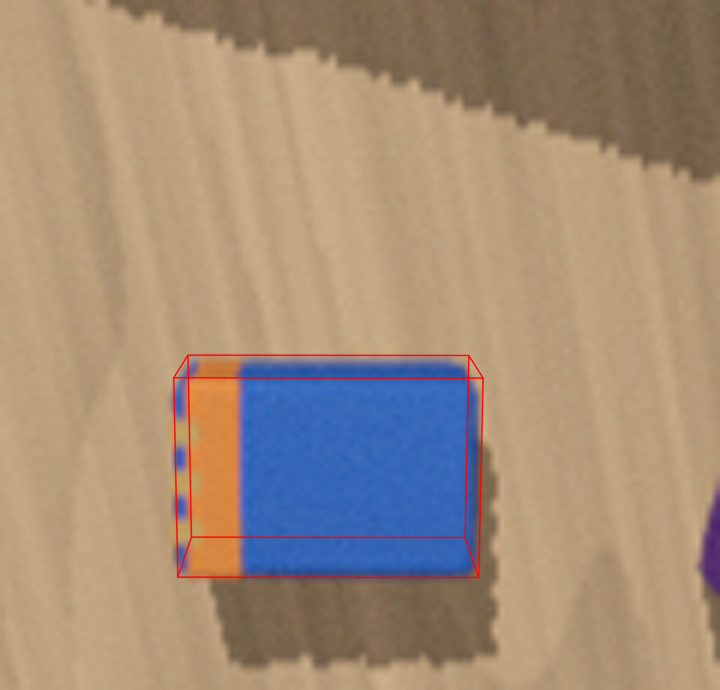

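Emit:
jog_arm([
  [-0.04,-0.05,1.5,0,0,0,9.4],
  [0,0,3,0,0,0,9.4],
  [0,0,3.5,0,0,0,9.4],
  [0,0,3.5,0,0,0,9.4],
  [0,0,3,0,0,0,9.4],
  [0,0,1.5,0,0,0,9.4],
  [0,0,0.9,0,0,0,9.4],
  [0,0,0.4,0,0,0,9.4],
  [0,0,0,0,0,0,9.4],
  [0,0,0,0,0,0,7.5],
  [0,0,0,0,0,0,6.7],
  [0,0,0,0,0,0,6.2],
  [0,0,0,0,0,0,5.8],
  [0,0,0,0,0,0,5.5],
  [0,0,0,0,0,0,5.5],
  [0,0,0,0,0,0,5.5],
])

```text
clock: 17.42
eef_pos: [429.3, -50.6, 27.4]
eef_rot: [3.141, -0.0, 1.365]
wrist_force: [-0.3, -0.3, 3.1]
finger_gap: 59.5
```

```bash
python3 - <<'E'
from h import *
c=camera("wrist"); save(c,"w10.png",None,1.5)
s=read_state();print(s["eef_pos"],np.degrees(s["eef_rot"]),s["finger_gap"],s["wrist_force"])
E
```

```text
[429.29284414 -50.63831514  27.43152308] [ 1.79993638e+02 -1.22514918e-04  7.82002222e+01] 60.16665543815702 [-0.42005842 -0.0244812   3.91221091]
```

View pics/w10.png

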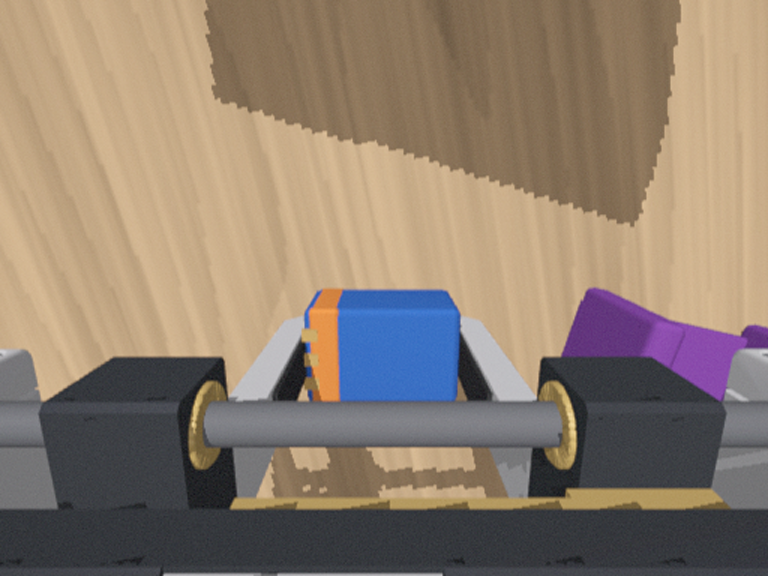

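```bash
cat > goal.py <<'E'
from h import *
L=(406.0,138.9,np.radians(-10.44)); OFF=np.array([0.4,0,10.4])
o=lanep(L,[0,0,0])[0]; ex,ey,ez=[lanep(L,v)[0]-o for v in np.eye(3)]
RG=np.column_stack([ey,ex,-ez])
def goal(x,z): return lanep(L,[x,0,z])[0]-RG@OFF
E
python3 - <<'E'
from goal import *
Rt,t=tool(); 
g=goal(126,97); print("hover TCP",g, R.from_matrix(RG).as_euler("xyz",degrees=True))
d=Rt.inv().apply(g-t); print("shift in current tool, mm",d)
print("rotvec deg",np.degrees((Rt.inv()*R.from_matrix(RG)).as_rotvec()))
E
```

```text
hover TCP [481.25196347 124.62763441 168.77997675] [ 1.58000000e+02 -2.54444375e-13  7.95600000e+01]
shift in current tool, mm [ 182.18780114   15.036294   -141.34639538]
rotvec deg [-21.99259917   0.26101118  -1.34303402]
```

Emit:
jog_arm([
  [0,0,0,0,0,0,5.5],
  [0,0,-0.5,0,0,0,5.5],
  [0,0,-1.5,0,0,0,5.5],
  [0,0,-3,0,0,0,5.5],
  [0,0,-3.5,0,0,0,5.5],
  [0,0,-3.5,0,0,0,5.5],
  [0,0,-2.1,0,0,0,5.5],
  [1,0.1,0,0,0,0,5.5],
  [2.5,0.2,0,0,0,0,5.5],
  [3.5,0.3,0,0,0,0,5.5],
  [3.7,0.3,0,0,0,0,5.5],
  [3.5,0.3,0,0,0,0,5.5],
  [2.5,0.2,0,0,0,0,5.5],
  [1.5,0.1,0,0,0,0,5.5],
  [0,0,0,-3,0,-0.3,5.5],
  [0,0,0,-6,0.1,-0.4,5.5],
  [0,0,0,-6,0.1,-0.3,5.5],
  [0,0,0,-5,0.1,-0.3,5.5],
  [0,0,0,-2,0,0,5.5],
  [0,0,0,0,0,0,5.5],
], squeeze=25)

```text
clock: 19.98
eef_pos: [480.9, 124.5, 168.2]
eef_rot: [2.759, -0.001, 1.388]
wrist_force: [0.2, 0.6, -2.0]
finger_gap: 60.1
```

```bash
python3 - <<'E'
from goal import *
Rt,t=tool(); s=read_state()
print(t,np.degrees(s["eef_rot"]),s["finger_gap"],s["wrist_force"],s["joints"])
g=goal(126,97)
print("shift",Rt.inv().apply(g-t),"rot",np.degrees((Rt.inv()*R.from_matrix(RG)).as_rotvec()))
c=camera("wrist"); 
im=cv2.resize(c["image"][:,:,::-1],None,fx=1.5,fy=1.5)
for s_ in(1,-1):
    for a,b in [[(0,s_*24,40),(170,s_*24,40)],[(0,s_*28,40),(170,s_*28,40)],[(170,s_*24,0),(170,s_*24,40)]]:
        draw(c,lanep(L,np.array([a,b],float)),[(0,1)],im,1.5,np.zeros(2),(0,0,255))
off=t+Rt.apply(OFF)
P=off+Rt.apply(np.array([[a,b,h] for h in(17,-17) for a,b in[(20,30),(-20,30),(-20,-30),(20,-30)]],float))
draw(c,P,BE,im,1.5,np.zeros(2),(0,255,0))
cv2.imwrite("pics/w11.png",im)
c=camera("scene"); save(c,"s11.png",(200,60,390,250),3)
E
```

```text
[480.8991804  124.47122274 168.15326257] [ 1.58068614e+02 -7.42380085e-02  7.95328265e+01] 60.08165119246424 [ 0.24154012  0.58969692 -2.01256081] [ 0.25895313  0.08497652  1.97151817 -0.23491462  0.74938813  0.58717144]
shift [ 0.21871156  0.52941735 -0.46214034] rot [-0.06859661 -0.05868465 -0.05296973]
```

View pics/w11.png

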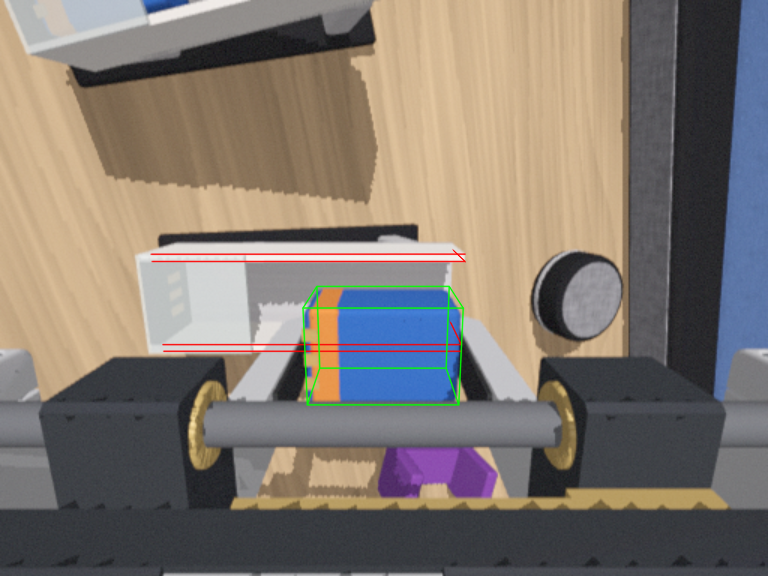

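View pics/s11.png

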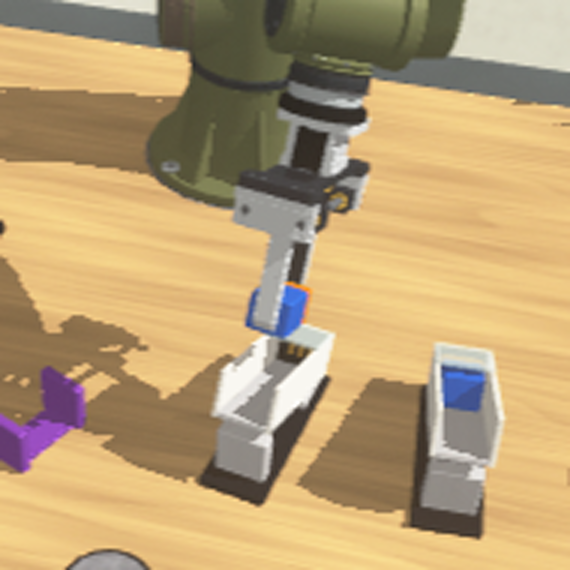

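```bash
python3 - <<'E'
from h import *
c=camera("wrist"); save(c,"w12.png",(80,150,330,245),3.2)
np.save("w12.npy",{**{k:np.asarray(v) for k,v in c.items()},"t":tool()[1],"R":tool()[0].as_matrix()},allow_pickle=True)
E
```

```text
(no output)
```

View pics/w12.png

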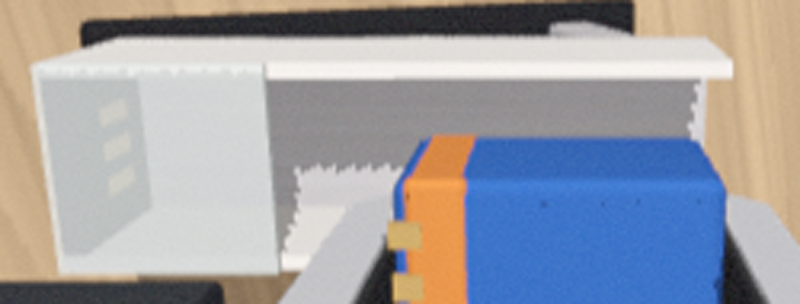

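```bash
cat > fit2.py <<'E'
from h import *
from scipy.optimize import least_squares
c=np.load("w12.npy",allow_pickle=True).item()
off=np.array([80,150])
px=lambda a:(np.array(a,float)+.5)/3.2-.5+off
obs=px([[33,66],[60,273],[265,65],[280,273],[733,63],[733,77]])
P=np.array([[-6,28,43],[-6,-28,43],[52,28,43],[52,-28,43],[170,28,40],[170,24,40]],float)
f=lambda L:(w2c(c,lanep(L,P))-obs).ravel()
r=least_squares(f,[406,139,-.18],x_scale=[10,10,.1]);print("lane",r.x,np.degrees(r.x[2]));print((r.fun.reshape(-1,2)).round(1))
# joint fit w/ both views, per-view camera small rotation free in view 2
c1=np.load("w8.npy",allow_pickle=True).item()
obs1=(np.array([[30,95],[48,305],[228,95],[240,320],[712,97],[700,118],[700,352]])+.5)/5.5-.5+np.array([165,130])
P1=np.array([[-6,28,43],[-6,-28,43],[52,28,43],[52,-28,43],[170,28,40],[170,24,40],[170,-28,40]],float)
fj=lambda L:np.r_[(w2c(c,lanep(L,P))-obs).ravel(),(w2c(c1,lanep(L,P1))-obs1).ravel()]
r=least_squares(fj,[406,139,-.18],x_scale=[10,10,.1]);print("joint",r.x,np.degrees(r.x[2]));print((r.fun.reshape(-1,2)).round(1))
print("pred first-fit err in view2",(f([406,138.9,np.radians(-10.44)]).reshape(-1,2)).round(1))
# camera in tool now
M=cv2.Rodrigues(c["rvec"])[0];o=-M.T@c["tvec"].ravel();print(c["R"].T@(o-c["t"]),c["R"].T@M.T)
E
python3 fit2.py
```

```text
lane [ 4.05795980e+02  1.38803928e+02 -1.82320186e-01] -10.446177202263192
[[-0.2 -0.4]
 [ 0.3  0.3]
 [-0.3 -0.1]
 [ 0.1  0.3]
 [ 0.2 -0.2]
 [ 0.   0.3]]
joint [ 4.05852813e+02  1.38817652e+02 -1.82183617e-01] -10.43835235965082
[[-0.2 -0.4]
 [ 0.4  0.2]
 [-0.2 -0.2]
 [ 0.1  0.2]
 [ 0.3 -0.3]
 [ 0.1  0.2]
 [-0.2 -0.4]
 [ 0.2  0.2]
 [-0.6  0. ]
 [-0.2  0.1]
 [-1.3  0.5]
 [ 0.9  0. ]
 [ 0.6 -0.1]]
pred first-fit err in view2 [[ 0.  -0.6]
 [ 0.5  0.1]
 [-0.1 -0.3]
 [ 0.3  0.1]
 [ 0.4 -0.4]
 [ 0.2  0.1]]
[  66.00614459   -0.32860812 -157.74184262] [[ 6.12246576e-04 -9.72985027e-01 -2.30867412e-01]
 [ 9.99999807e-01  6.20371474e-04  3.73993985e-05]
 [ 1.06834502e-04 -2.30867390e-01  9.72985219e-01]]
```

Emit:
jog_arm([
  [0.02,0.05,1,0,0,0,5.5],
  [0,0,2,0,0,0,5.5],
  [0,0,1.5,0,0,0,5.5],
  [0,0,0,0,0,0,5.5],
  [0,0,0,0,0,0,5.5],
])

```text
clock: 20.75
eef_pos: [498.3, 121.6, 127.1]
eef_rot: [2.758, -0.002, 1.388]
wrist_force: [0.2, -0.1, -1.2]
finger_gap: 59.6
```

```bash
python3 - <<'E'
from goal import *
Rt,t=tool(); s=read_state()
g=goal(126,17)
print("shift",Rt.inv().apply(g-t),"rot",np.degrees((Rt.inv()*R.from_matrix(RG)).as_rotvec()),s["wrist_force"],s["finger_gap"])
c=camera("wrist"); save(c,"w13.png",(80,130,360,290),2.8)
E
```

```text
shift [-0.17867381 -0.45246514 34.8331643 ] rot [ 0.00539946 -0.07956599 -0.06082711] [ 0.24997054 -0.12738593 -1.16386127] 59.60832059707485
```

View pics/w13.png

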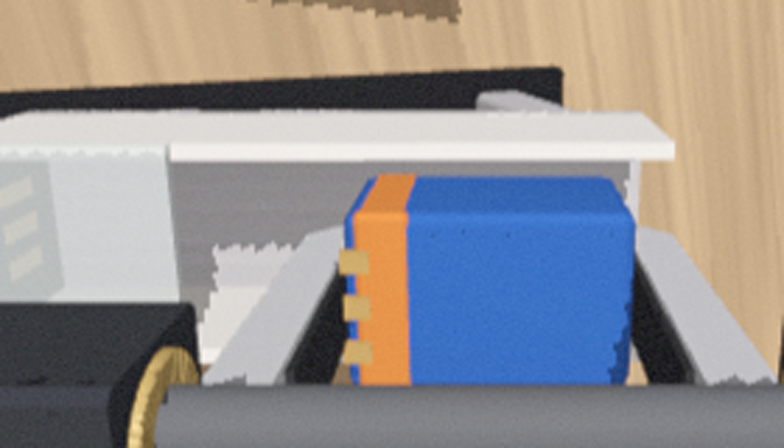

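Emit:
jog_arm([
  [0,0,0.8,0,0,0,5.5],
  [0,0,0.8,0,0,0,5.5],
  [0,0,0.8,0,0,0,5.5],
  [0,0,0.5,0,0,0,5.5],
  [0,0,0.2,0,0,0,5.5],
  [0,0,0,0,0,0,5.5],
  [0,0,0,0,0,0,5.5],
])

```text
clock: 21.68
eef_pos: [509.7, 119.5, 98.3]
eef_rot: [2.757, -0.002, 1.388]
wrist_force: [-0.1, -0.3, -1.8]
finger_gap: 59.9
```

Emit:
jog_arm([
  [0,0,0.1,0,0,0,5.5],
  [0,0,0.1,0,0,0,5.5],
  [0,0,0.05,0,0,0,5.5],
  [0,0,0,0,0,0,5.5],
])

```text
clock: 22.18
eef_pos: [510.6, 119.3, 95.7]
eef_rot: [2.758, -0.002, 1.388]
wrist_force: [0.5, -0.1, -2.4]
finger_gap: 59.8
```

Emit:
jog_arm([
  [0,0,0.05,0,0,0,5.5],
  [0,0,0.05,0,0,0,5.5],
  [0,0,0,0,0,0,5.5],
])

```text
clock: 22.55
eef_pos: [511.0, 119.3, 94.9]
eef_rot: [2.758, -0.002, 1.388]
wrist_force: [0.2, 0.4, -0.1]
finger_gap: 59.6
```

Emit:
jog_arm([
  [0,0,0.05,0,0,0,5.5],
  [0,0,0,0,0,0,5.5],
])

```text
clock: 22.8
eef_pos: [511.1, 119.3, 94.9]
eef_rot: [2.757, -0.002, 1.388]
wrist_force: [-7.7, 0.3, 9.5]
finger_gap: 59.7
```

```bash
python3 - <<'E'
from goal import *
Rt,t=tool(); s=read_state()
g=goal(126,17)
print("shift",Rt.inv().apply(g-t),s["wrist_force"],s["finger_gap"])
c=camera("wrist"); save(c,"w14.png",(80,130,360,290),2.8)
c=camera("scene"); save(c,"s14.png",(230,120,390,250),5)
E
```

```text
shift [-0.2204555  -0.4498572   0.14546191] [-7.69077275  0.2789473   9.45542753] 59.7353397497483
```

View pics/w14.png

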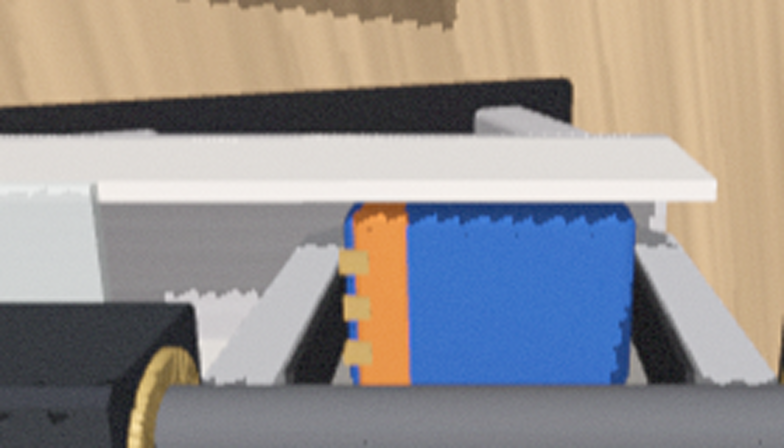

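View pics/s14.png

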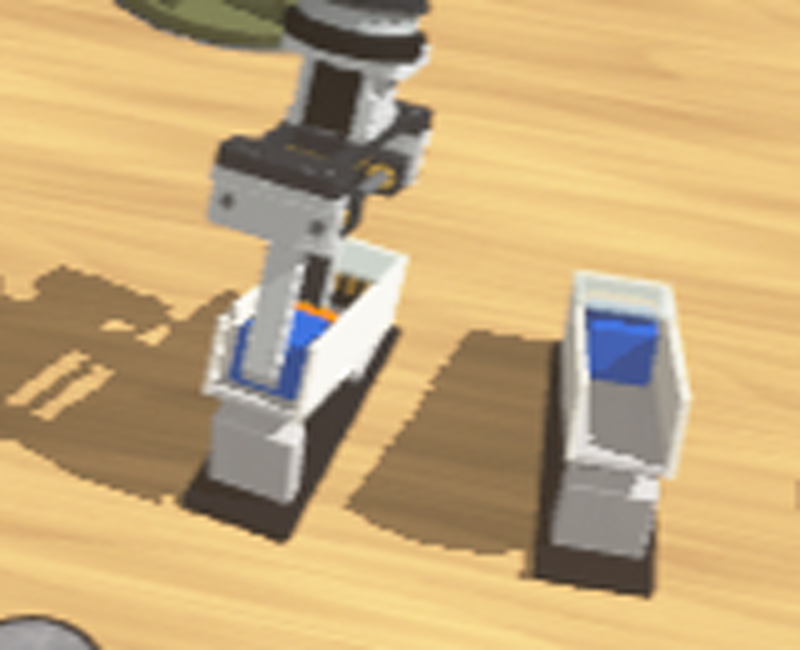

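Emit:
jog_arm([
  [0,0,-0.04,0,0,0,5.5],
  [0,0,0,0,0,0,6.2],
  [0,0,0,0,0,0,6.5],
  [0,0,0,0,0,0,7],
  [0,0,0,0,0,0,7.5],
  [0,0,0,0,0,0,8],
  [0,0,0,0,0,0,8],
  [0,0,-0.5,0,0,0,8],
  [0,0,-1,0,0,0,8],
  [0,0,-1.5,0,0,0,8],
  [0,0,-2,0,0,0,8],
  [0,0,-3,0,0,0,8],
  [0,0,-3,0,0,0,8],
  [0,0,-1.5,0,0,0,8],
  [0,0,0,0,0,0,8],
  [0,0,0,0,0,0,8],
])

```text
clock: 24.9
eef_pos: [464.8, 127.5, 209.8]
eef_rot: [2.759, -0.001, 1.388]
wrist_force: [-0.2, -0.7, -0.9]
finger_gap: 80.3
```

```bash
python3 - <<'E'
from goal import *
c=camera("wrist"); save(c,"w15.png",None,1.5)
c=camera("scene"); save(c,"s15.png",(110,80,390,260),2.8)
print(read_state()["wrist_force"],tool()[1])
E
```

```text
[ 0.54092277  0.64565206 -0.58398943] [464.78601335 127.42576115 209.60824359]
```

View pics/w15.png

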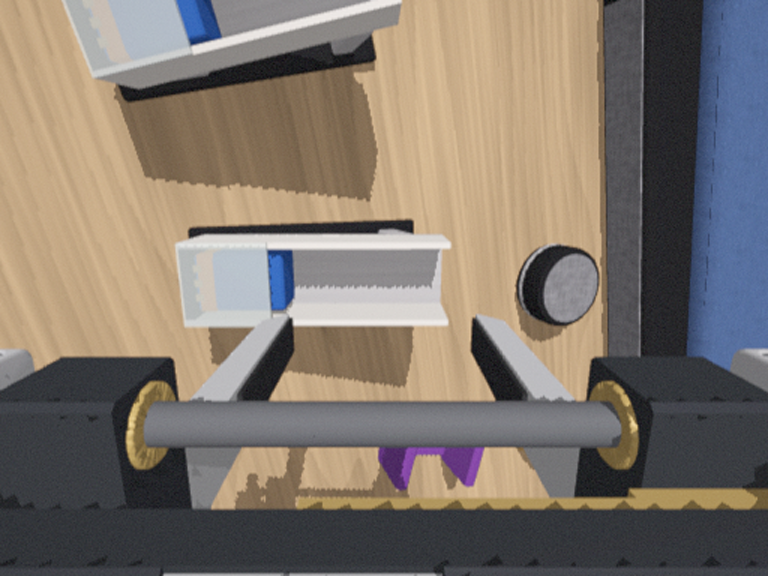

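View pics/s15.png

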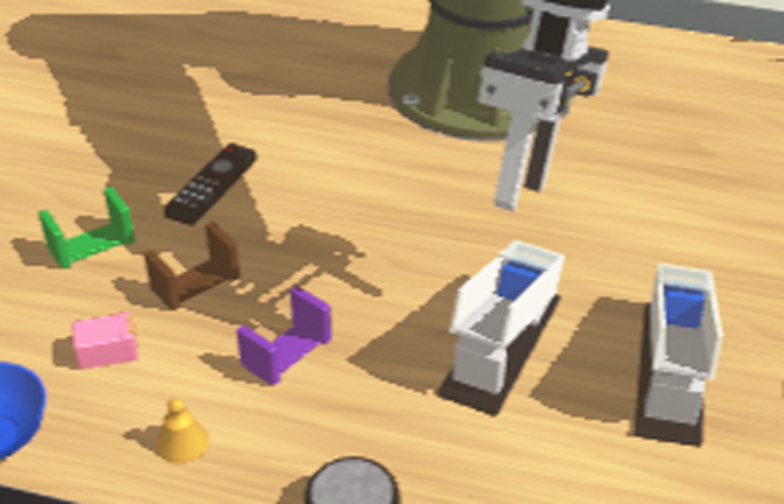

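```bash
python3 - <<'E'
from goal import *
c=camera("wrist"); off=np.array([110,145]); save(c,"w16.png",(110,145,310,225),4)
im=cv2.imread("pics/w16.png")
for x0,col in((0,(0,255,0)),(6,(0,0,255))):
    P=lanep(L,np.array([[a,b,h] for h in(0,34) for a,b in[(x0,20),(x0+60,20),(x0+60,-20),(x0,-20)]],float)); draw(c,P,BE,im,4,off,col)
cv2.imwrite("pics/w16.png",im)
E
```

```text
(no output)
```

View pics/w16.png

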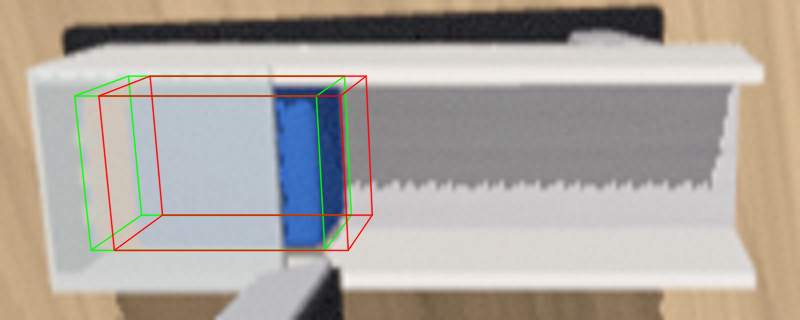

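The pack matches the green outline, which marks contacts at the stop, and not the red one drawn 6 mm short of it. The gripper is clear, so I'm handing in.

```bash
python3 -c "
from cell import *
print(sign_off(), read_state()['clock'])"
```

```text
the job is handed in; nothing more can be done
the job is handed in; nothing more can be done
```

The loose pack is charging in the free lane, contact end downhill against the stop, and I handed the job in at about 25 s of the 62 s allowed. No verdict was reported.

- **Steps:** I lifted the pack out of the wooden holder by its long sides. I set it down on the bare console near (430, -50) mm, with 7.5 N of contact force before letting go. I then took it again by its two ends, tilted it 22° to match the lane, and lowered it until it touched the lane floor (about 12 N, within 0.2 mm of the expected height). After that I let go and backed away square to the floor.
- **Fit checks:** The lane position from two wrist pictures agreed to within 0.3 mm. The first estimate from the top camera was 2–4 mm and about 1.4° off, so I did not use it. An overlay I drew before lowering looked misaligned, but fitting the lane again in that view showed it was not.
- **Final picture:** The pack lies under the hood in line with the outline for "against the stop", and is clearly not at the line 6 mm short. By eye, the speaker, bell, remote, look-alikes and the other charging pack look unmoved in the last pictures. The mug, the lotion and most of the bowl were outside those crops, though the arm never went near them. I did not measure any bystander again.

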